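# Hang the last growing collar on the free drying post

### The arm

A 6-joint arm with a two-finger parallel gripper is mounted at the origin on a cart in front of the work surface, level with it; the furniture and walls round the work are solid. World frame = base frame: x ahead of the robot, y to its left, z up, the work surface at z = 0. Lengths are in m, angles in rad, forces in N, time in s.
With the tool pointing down it reaches from about 0.4 to 0.825 m from the base axis. Payload 7 kg.
Tool frame: the origin (TCP) lies on the mounting face of the last link; the fingertips stand 178 mm ahead of it and the grasp point (between the pads) lies arm.grip_depth ahead of it (arm.grip_depth is the distance from the TCP to the grasp point, in m); z points along the fingers, y is the direction in which the jaws open and shut (so a half turn about z gives the same grasp; the last joint's range is limited). The gripper opens to 88 mm and grips with 3 to 60 N. Pads are 19 mm wide; open, the fingers measure 130 mm over their backs; the gripper's body (78 mm by 193 mm) begins 47 mm behind the grasp point.
Start: joints at [-0.893, 0.359, 0.012, 0, -1.224, -0.288], TCP at [0.256, -0.624, 0.405] pointing down, gripper open.
Joint ranges: [-3.07, 3.07], [-1.43, 2.12], [-1.02, 1.25], [-3.03, 1.67], [-3.05, -0], [-3.03, 3.03]. Speed limits (rad/s): [2.39, 2.39, 3.01, 3.14, 3.14, 3.14].

### API

Orientations are given as [roll, pitch, yaw] about the fixed x, y, z axes, in that order (R = Rz(yaw) Ry(pitch) Rx(roll)).
In Python, from station import arm gives the robot as it stands.
- The arm moves only by the tool carry_out, never from a script. Its argument "targets" is a list that holds one entry, the list of rows, each a list of 7 numbers: the turn, a rotation vector about the tool's x, y, z in units of 8 degrees (1.0 is 8 degrees), then the shift along the tool's x, y, z in units of 2.5 cm (1.0 is 2.5 cm), then the opening, from -1 (shut) to 1 (fully open). A call has 1 to 20 rows; each row shifts and turns the commanded pose from where the row before left it, along the tool's axes as they then stand; what a row does not reach is not made up. A row lasts 1/8 s, in which the tool goes at most 62.5 mm and 10.7 degrees, less where a joint would pass 70% of its speed; a pose out of reach is approached as far as the arm can. A call with a number of a shift or a turn outside -1 to 1 is refused whole. A call with a gripper value outside its range is refused whole. The fingers move at their own pace and stop on an object; "squeeze" is the grip in N (left out, the last holds). Time passes only in rows, so rows that do not move let the fingers close. It gives the time, the measured TCP pose, the force and the opening at its end, in the units of the state.
- arm.get_state(): the state, without advancing time (a new reading comes with each control period).
- arm.grab_frame(name): name is "scene" or "side" or "wrist"; returns (picture, depth): 480x640x3 uint8, red, green, blue; 480x640 float32, m along the optical axis (not along the pixel's ray), 0 where there is no reading.
- arm.camera_model(name): a dict with "camera_matrix" (3x3 intrinsics, pixels), "world_from_camera" (4x4, takes a point from camera to world coordinates). Camera axes: x right, y down, z forward; pixel columns grow to the right and rows downward; lengths in m; the calibration is good to about 2 mm. A picture is of the moment at which its call begins: read the wrist's pose just before it. camera_model takes no time and is no camera call; for the wrist camera it gives the pose at the moment of the call.
- arm.job_done(): hands the job in, once; it reports no verdict.
Trained networks look in the newest picture that a camera, given by its name, has taken for a name from the list of things; names that differ only in an ending like _2 or _b are one class to them, and where a whole thing is asked for, a point or a joint stands for the part that bears it (a point fixed in the world has none). Each returns a list of dicts, best first, with "conf" (0 to 1); they miss things now and then, are a little off and sometimes report something else, mostly with a low value. They report only what shows in the picture. A call takes as long as a camera call.
- arm.spot_in(camera, query): "point" ([row, column] in pixels, amid what is visible of it).
- arm.landmark_of(camera, query): "point" ([row, column] in pixels: a listed point, or the origin of a listed thing).
The state is a dict: "t": time; "q": joint angles; "qd": joint speeds; "joint_efforts": joint torques, N m; "eef_pos": TCP position; "ee_rot": TCP orientation; "force": force on the tool from outside, world axes, zero at the start; "moment": the same for the moment, N m; "width": finger opening in m.
Only numpy, scipy, OpenCV 4.12 (cv2) and the standard library are available. Lean on these libraries where they do the work, as an engineer would, in place of code of your own. Each camera call takes 0.05 s, during which the arm holds its last target.

### The job

The washed growing collars dry wide mouth down on the three posts, and one of the posts is still empty. Pick up the collar that stands on the bench and slide it down over the empty post until it sits fully home on the base plate, then let go; leave the two collars that are already drying where they are.

Things in the scene. Friction and masses are not known exactly. Their poses are not given: they have to be found in the camera images.
- collar: The loose growing collar on the bench: open, slightly conical ring of pale plastic, 58 mm tall, 30 g, standing wide mouth down. Outside 73 mm across at the mouth, 67 mm at the narrow top; bore 69 and 63 mm, but shafts over 57 mm may jam. 40 mm clear on its left and right (a cap or tin beyond). Origin: centre of the narrow end, i.e. its top, 58 mm above what it stands on; its z axis points DOWN.
- post_a: The one empty post of three alike, 130 to 260 mm apart in a left-right row: white upright shaft 44 mm across, its top 11 mm tapering to 28 mm, on a fixed steel base plate 90 x 90 x 10 mm. Shaft top 76 mm above the bench. Origin: at bench height under the shaft's centre, z up. A collar fully home rests on the plate, its top 68 mm above the bench.
- collar_b: A collar like the loose one that already dries on another post: leave it. Origin at the centre of its top (narrow) end, z axis down.
- collar_c: A collar like the loose one that already dries on the remaining post: leave it. Origin at the centre of its top (narrow) end, z axis down.

How it is judged:
By the outcome, as a careful person would: the job done as asked, in the order asked, and still so for the second after the job is handed in, with the robot touching nothing.
It also fails if it takes over 38 s, if anything falls off the work surface, if the arm or the gripper's body presses on something with over 40 N, if the wrist force passes 120 N, or if a joint passes its speed limit or range.

## Working session

There is one attempt and no reset: what is moved stays moved. The work goes in short steps, Python scripts to look and compute and a tool call to move; the robot and the scene stay as the last step left them, time stands still between calls to the robot, and variables do not carry over. Pictures are saved under pics/ and viewed, and the job is handed in when it is done.

Besides the shell and the picture viewer there is one more tool, called after "Emit:" in YAML: its name, and indented under it one key for each argument. carry_out: Moves the arm, as the interface text tells. Its arguments: {"type":"object","properties":{"targets":{"type":"array"},"squeeze":{"type":"number"}},"required":["targets"]}

```bash
mkdir -p pics; cat > h.py <<'E'
from station import arm
import numpy as np, cv2
def world(cam,uv_rc,depth):
    m=arm.camera_model(cam);K=np.array(m["camera_matrix"]);T=np.array(m["world_from_camera"])
    r,c=uv_rc;p=np.array([(c-K[0,2])/K[0,0]*depth,(r-K[1,2])/K[1,1]*depth,depth,1]);return (T@p)[:3]
def cloud(cam,D):
    m=arm.camera_model(cam);K=np.array(m["camera_matrix"]);T=np.array(m["world_from_camera"])
    r,c=np.mgrid[:480,:640];P=np.stack([(c-K[0,2])/K[0,0]*D,(r-K[1,2])/K[1,1]*D,D,np.ones_like(D)],-1)
    return (P@T.T)[...,:3]
E
python3 - <<'E'
from h import *
s=arm.get_state();print(s["t"],s["eef_pos"],s["ee_rot"],s["width"],arm.grip_depth)
for n in("scene","side"):
    im,d=arm.grab_frame(n);cv2.imwrite(f"pics/{n}0.png",im[...,::-1]);np.save(f"{n}0.npy",d)
    P=cloud(n,d)
    for q in("collar","post_a"):
        for f in(arm.spot_in,arm.landmark_of):
            for o in f(n,q):
                r,c=map(int,np.round(o["point"]));r=min(max(r,0),479);c=min(max(c,0),639);print(n,q,f.__name__,r,c,round(o["conf"],2),P[r,c].round(3))
print(arm.get_state()["t"])
E
```

```text
0.0 [ 0.25642264 -0.6241786   0.40371894] [ 3.13990415e+00 -9.32269579e-05 -2.75194858e+00] 0.08749509011397809 0.1593
scene collar call 216 365 0.98 [ 0.562 -0.182  0.044]
scene collar call 233 412 0.77 [ 0.446 -0.183  0.045]
scene collar call 224 417 0.9 [ 0.475 -0.246  0.029]
scene collar call 241 301 0.69 [0.561 0.011 0.069]
scene collar call 201 364 0.61 [ 0.575 -0.194  0.069]
scene post_a call 310 213 0.88 [0.561 0.222 0.032]
scene post_a call 317 214 0.8 [0.559 0.223 0.019]
side collar call 217 304 0.79 [ 0.577 -0.178  0.051]
side collar call 217 351 0.7 [ 0.468 -0.18   0.049]
side collar call 263 299 0.62 [0.578 0.03  0.056]
side collar call 207 349 0.87 [ 0.47  -0.243  0.044]
side collar call 204 303 0.83 [ 0.579 -0.197  0.076]
side collar call 248 299 0.67 [0.578 0.007 0.076]
side post_a call 347 296 0.97 [0.574 0.228 0.023]
side post_a call 351 300 0.87 [0.568 0.226 0.012]
0.5
```

View pics/scene0.png

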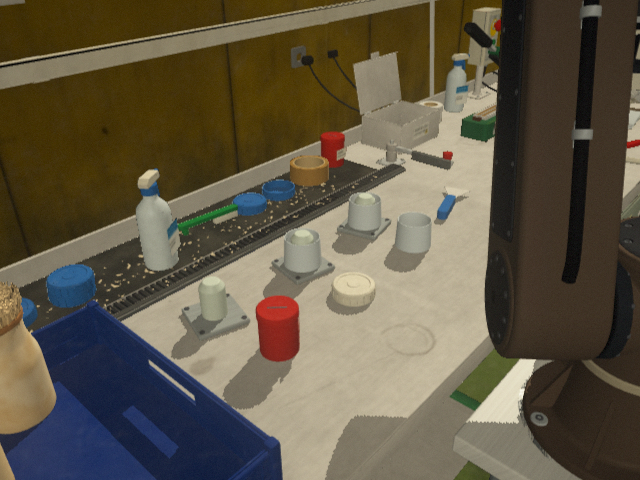

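View pics/side0.png

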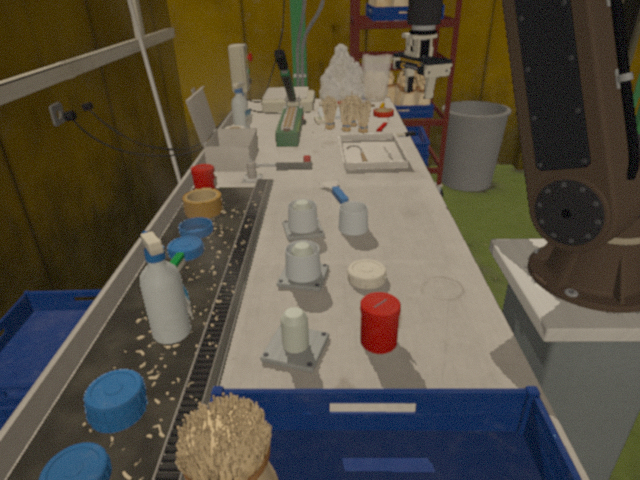

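Scene: the loose collar stands at about row 232, col 413 (side: 217, 352). The empty post is at 300, 213 (side: 330, 295), the two drying collars at 250, 303 and 212, 364. Next, fit the geometry from depth.

```bash
python3 - <<'E'
from h import *
from scipy.optimize import least_squares
def fit(p,r0,c0):
    f=lambda v:np.hypot(p[:,0]-v[0],p[:,1]-v[1])-(v[2] if len(v)>2 else r0)
    out=[least_squares(f,v0,loss="soft_l1",f_scale=.002).x.round(4) for v0 in(c0,[*c0,r0])]
    return out
for n in("scene","side"):
    d=np.load(n+"0.npy");P=cloud(n,d);P[d==0]=9
    for nm,c,R in(("collar",(.475,-.205),.05),("post",(.58,.225),.035),("b",(.58,.01),.045),("c",(.585,-.2),.045)):
        m=(np.hypot(P[...,0]-c[0],P[...,1]-c[1])<R)
        z=P[m][:,2];print(n,nm,"zmax",np.percentile(z,[50,90,98,99.5]).round(4))
        for lo,hi,r in((.012,.03,0),(.03,.05,0),(.05,.064,0)):
            q=P[m&(P[...,2]>lo)&(P[...,2]<hi)]
            zz=(lo+hi)/2
            rr=.022 if nm=="post" else .0365-.003*(zz-(0 if nm=="collar" else .01))/.058
            if len(q)>20: print("  ",lo,len(q),*fit(q,rr,c))
    m=(abs(P[...,2]-.01)<.004)&(abs(P[...,0]-.575)<.07)&(abs(P[...,1]-.225)<.07)
    q=P[m][:,:2].astype(np.float32);print("plate",cv2.minAreaRect(q))
    # other tall things
    for nm,c in(("tin",(.45,.13)),("cap",(.46,-.06))):
        m=(np.hypot(P[...,0]-c[0],P[...,1]-c[1])<.07)&(P[...,2]>.01);q=P[m]
        if len(q):print(nm,q.min(0).round(3),q.max(0).round(3))
E
```

```text
scene collar zmax [0.0195 0.0511 0.0559 0.0573]
   0.012 339 [ 0.4632 -0.2142] [ 0.4627 -0.2135  0.0343]
   0.03 546 [ 0.4626 -0.2136] [ 0.4626 -0.2135  0.0335]
   0.05 223 [ 0.4624 -0.213 ] [ 0.4624 -0.213   0.0326]
scene post zmax [0.0283 0.0718 0.0744 0.0752]
   0.012 219 [0.5784 0.2073] [0.5775 0.2081 0.021 ]
   0.03 253 [0.5784 0.2071] [0.5778 0.2076 0.0213]
   0.05 190 [0.5785 0.2073] [0.5781 0.2077 0.0215]
scene b zmax [0.0374 0.0671 0.0739 0.0751]
   0.012 287 [ 0.5749 -0.0051] [ 0.5747 -0.0047  0.0356]
   0.03 336 [ 0.5749 -0.0051] [ 0.5743 -0.0039  0.0338]
   0.05 361 [ 0.5749 -0.006 ] [ 0.5746 -0.0036  0.0319]
scene c zmax [0.0383 0.0663 0.0737 0.0746]
   0.012 256 [ 0.5845 -0.2093] [ 0.5844 -0.2092  0.0358]
   0.03 293 [ 0.5848 -0.2089] [ 0.5842 -0.2081  0.034 ]
   0.05 320 [ 0.5848 -0.209 ] [ 0.5842 -0.2081  0.0326]
plate ((0.5765788555145264, 0.20836830139160156), (0.09024199843406677, 0.09274185448884964), 72.31281280517578)
tin [0.405 0.155 0.011] [0.473 0.2   0.08 ]
cap [ 0.411 -0.037  0.01 ] [0.482 0.009 0.024]
side collar zmax [0.0271 0.0539 0.0583 0.0594]
   0.012
[... 283 characters left out ...]
1] [0.577  0.2065 0.0216]
   0.05 194 [0.577 0.206] [0.577  0.2062 0.0218]
side b zmax [0.0351 0.0689 0.0763 0.0771]
   0.012 287 [ 0.5737 -0.0058] [ 0.5737 -0.0059  0.036 ]
   0.03 316 [ 0.5736 -0.0059] [ 0.5736 -0.0053  0.0344]
   0.05 287 [ 0.5732 -0.0062] [ 0.5735 -0.005   0.0329]
side c zmax [0.0398 0.0685 0.0762 0.0771]
   0.012 215 [ 0.5837 -0.21  ] [ 0.5838 -0.2102  0.0361]
   0.03 232 [ 0.5834 -0.2099] [ 0.5834 -0.2095  0.0346]
   0.05 218 [ 0.5832 -0.2101] [ 0.5831 -0.2091  0.0329]
plate ((0.5767300128936768, 0.20835243165493011), (0.09096639603376389, 0.08965814113616943), 73.03773498535156)
tin [0.403 0.159 0.011] [0.471 0.2   0.082]
cap [ 0.41  -0.039  0.013] [0.484 0.009 0.025]
```

```bash
python3 - <<'E'
from h import *
for n in("scene","side"):
    d=np.load(n+"0.npy");P=cloud(n,d);P[d==0]=9
    for x0,x1 in((.40,.44),(.44,.485),(.485,.53)):
      print(n,x0,[(round(y,2),round(float(np.percentile(q,97)),3) if len(q:=P[(P[...,0]>x0)&(P[...,0]<x1)&(P[...,1]>y)&(P[...,1]<y+.02)][:,2])>4 else None) for y in np.arange(-.36,-.08,.02)])
E
```

```text
scene 0.4 [(np.float64(-0.36), 0.0), (np.float64(-0.34), -0.001), (np.float64(-0.32), -0.001), (np.float64(-0.3), -0.001), (np.float64(-0.28), -0.001), (np.float64(-0.26), -0.0), (np.float64(-0.24), 0.051), (np.float64(-0.22), 0.054), (np.float64(-0.2), 0.052), (np.float64(-0.18), -0.001), (np.float64(-0.16), -0.001), (np.float64(-0.14), -0.0), (np.float64(-0.12), -0.0), (np.float64(-0.1), -0.001)]
scene 0.44 [(np.float64(-0.36), 0.018), (np.float64(-0.34), -0.001), (np.float64(-0.32), -0.0), (np.float64(-0.3), -0.0), (np.float64(-0.28), -0.001), (np.float64(-0.26), 0.056), (np.float64(-0.24), 0.056), (np.float64(-0.22), -0.617), (np.float64(-0.2), 0.056), (np.float64(-0.18), 0.047), (np.float64(-0.16), -0.0), (np.float64(-0.14), -0.0), (np.float64(-0.12), -0.0), (np.float64(-0.1), -0.0)]
scene 0.485 [(np.float64(-0.36), 0.019), (np.float64(-0.34), 0.0), (np.float64(-0.32), None), (np.float64(-0.3), None), (np.float64(-0.28), None), (np.float64(-0.26), 0.045), (np.float64(-0.24), 0.056), (np.float64(-0.22), 0.055), (np.float64(-0.2), 0.049), (np.float64(-0.18), -0.0), (np.float64(-0.
[... 585 characters left out ...]
np.float64(-0.3), None), (np.float64(-0.28), None), (np.float64(-0.26), 0.059), (np.float64(-0.24), 0.058), (np.float64(-0.22), None), (np.float64(-0.2), 0.058), (np.float64(-0.18), 0.052), (np.float64(-0.16), 0.002), (np.float64(-0.14), 0.002), (np.float64(-0.12), 0.002), (np.float64(-0.1), 0.001)]
side 0.485 [(np.float64(-0.36), 0.02), (np.float64(-0.34), 0.002), (np.float64(-0.32), 0.002), (np.float64(-0.3), 0.002), (np.float64(-0.28), 0.001), (np.float64(-0.26), 0.002), (np.float64(-0.24), 0.057), (np.float64(-0.22), 0.058), (np.float64(-0.2), 0.054), (np.float64(-0.18), 0.001), (np.float64(-0.16), 0.002), (np.float64(-0.14), 0.002), (np.float64(-0.12), 0.002), (np.float64(-0.1), 0.002)]
```

Emit:
carry_out:
  targets:
    - [[0, 0, 0.93, 0, 0, 0, 1], [0, 0, 0.93, 0, 0, 0, 1], [0, 0, 0.93, 0, 0, 0, 1], [0, 0, 0, -0.48, 0.96, 0.2, 1], [0, 0, 0, -0.48, 0.96, 0.2, 1], [0, 0, 0, -0.48, 0.96, 0.2, 1], [0, 0, 0, -0.48, 0.96, 0.2, 1], [0, 0, 0, -0.48, 0.96, 0.2, 1], [0, 0, 0, -0.48, 0.96, 0.2, 1], [0, 0, 0, -0.48, 0.96, 0.2, 1], [0, 0, 0, -0.48, 0.96, 0.2, 1], [0, 0, 0, -0.48, 0.96, 0.2, 1], [0, 0, 0, -0.48, 0.96, 0.2, 1], [0, 0, 0, -0.48, 0.96, 0.2, 1], [0, 0, 0, -0.48, 0.96, 0.2, 1], [0, 0, 0, -0.48, 0.96, 0.2, 1], [0, 0, 0, -0.48, 0.96, 0.2, 1], [0, 0, 0, -0.48, 0.96, 0.2, 1], [0, 0, 0, -0.48, 0.96, 0.2, 1], [0, 0, 0, -0.48, 0.96, 0.2, 1]]
  squeeze: 12

```text
t: 3.0
eef_pos: [0.4608, -0.2155, 0.3198]
ee_rot: [-3.141, 0.001, -3.141]
force: [-0.6, -0.5, 0.2]
width: 0.0877
```

```bash
cat >> h.py <<'E'
from scipy.spatial.transform import Rotation as Ro
def go(t):
    s=arm.get_state();R=Ro.from_euler("xyz",s["ee_rot"]).as_matrix()
    print("t",round(s["t"],2),"pos",np.round(s["eef_pos"],4),"rot",np.round(s["ee_rot"],4),"F",np.round(s["force"],1),"w",round(s["width"],4))
    print("units",(R.T@(np.array(t)-s["eef_pos"])/.025).round(2))
    Rt=Ro.from_euler("xyz",[np.pi,0,np.pi]).as_matrix();print("turn",(Ro.from_matrix(R.T@Rt).as_rotvec()/np.radians(8)).round(3))
E
python3 -c "
from h import *
go([.4623,-.2138,.1943])"
```

```text
t 3.0 pos [ 0.4608 -0.2155  0.3198] rot [-3.1415e+00  7.0000e-04 -3.1413e+00] F [-0.6 -0.5  0.2] w 0.0877
units [-0.06  0.07  5.02]
turn [-0.001  0.005  0.002]
```

Emit:
carry_out:
  targets:
    - [[0, 0, 0, -0.06, 0.07, 0.7, 1], [0, 0, 0, 0, 0, 0.7, 1], [0, 0, 0, 0, 0, 0.6, 1], [0, 0, 0, 0, 0, 0, 1]]

```text
t: 3.5
eef_pos: [0.4615, -0.2146, 0.2687]
ee_rot: [3.141, -0.002, -3.142]
force: [-0.6, 1.0, -0.1]
width: 0.0877
```

```bash
python3 - <<'E'
from h import *
go([.4623,-.2138,.1943])
im,d=arm.grab_frame("wrist");cv2.imwrite("pics/w1.png",im[...,::-1])
P=cloud("wrist",d);q=P[(d>0)&(P[...,2]>.05)&(P[...,2]<.062)&(np.hypot(P[...,0]-.462,P[...,1]+.214)<.045)]
print(len(q),cv2.minEnclosingCircle(q[:,:2].astype(np.float32)) if len(q) else 0, q.min(0),q.max(0))
E
```

```text
t 3.5 pos [ 0.4615 -0.2146  0.2687] rot [ 3.1414e+00 -2.1000e-03 -3.1416e+00] F [-0.6  1.  -0.1] w 0.0877
units [-0.04  0.03  2.98]
turn [ 0.002 -0.015  0.   ]
1589 ((0.46335113048553467, -0.21493862569332123), 0.03383558988571167) [ 0.42973052 -0.24808933  0.0500024 ] [ 0.48789988 -0.18159845  0.06165012]
```

View pics/w1.png

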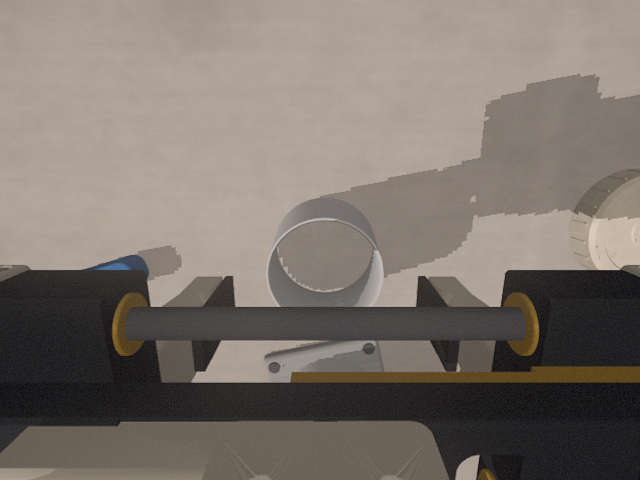

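The wrist view shows the collar (centre near row 262, col 325) centred between the fingers (cols 235 and 418), with nothing in the way. Descending and gripping.

Emit:
carry_out:
  targets:
    - [[0, 0, 0, -0.04, 0, 0.5, 1], [0, 0, 0, 0, 0, 0.5, 1], [0, 0, 0, 0, 0, 0.5, 1], [0, 0, 0, 0, 0, 0.5, 1], [0, 0, 0, 0, 0, 0.5, 1], [0, 0, 0, 0, 0, 0.48, 1], [0, 0, 0, 0, 0, 0, 1], [0, 0, 0, 0, 0, 0, -1], [0, 0, 0, 0, 0, 0, -1], [0, 0, 0, 0, 0, 0, -1], [0, 0, 0, 0, 0, 0, -1], [0, 0, 0, 0, 0, 0, -1], [0, 0, 0, 0, 0, 0, -1]]
  squeeze: 12

```text
t: 5.18
eef_pos: [0.4631, -0.2146, 0.1954]
ee_rot: [-3.141, 0.001, -3.141]
force: [0.5, 0.5, 1.8]
width: 0.0704
```

Emit:
carry_out:
  targets:
    - [[0, 0, 0, 0, 0, -0.3, -1], [0, 0, 0, 0, 0, -0.7, -1], [0, 0, 0, 0, 0, -0.9, -1], [0, 0, 0, 0, 0, -0.9, -1], [0, 0, 0, 0, 0, -0.9, -1], [0, 0, 0, 0, 0, -0.8, -1], [0, 0, 0, 0, 0, -0.3, -1], [0, 0, 0, 0, 0, 0, -1], [0, 0, 0, 0, 0, 0, -1]]

```text
t: 6.3
eef_pos: [0.4625, -0.2145, 0.3143]
ee_rot: [3.141, -0.001, -3.142]
force: [-0.3, -0.3, -0.4]
width: 0.0703
```

```bash
python3 - <<'E'
from h import *
go([.5775,.2067,.314])
im,d=arm.grab_frame("side");cv2.imwrite("pics/s2.png",im[...,::-1])
im,d=arm.grab_frame("wrist");cv2.imwrite("pics/w2.png",im[...,::-1])
E
```

```text
t 6.3 pos [ 0.4625 -0.2145  0.3143] rot [ 3.1412e+00 -1.5000e-03 -3.1416e+00] F [-0.3 -0.3 -0.4] w 0.0703
units [-4.600e+00  1.685e+01  1.000e-02]
turn [ 0.003 -0.011  0.   ]
```

View pics/s2.png

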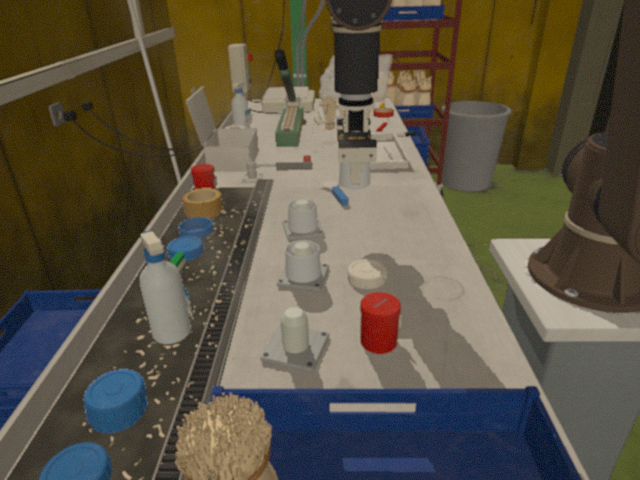

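View pics/w2.png

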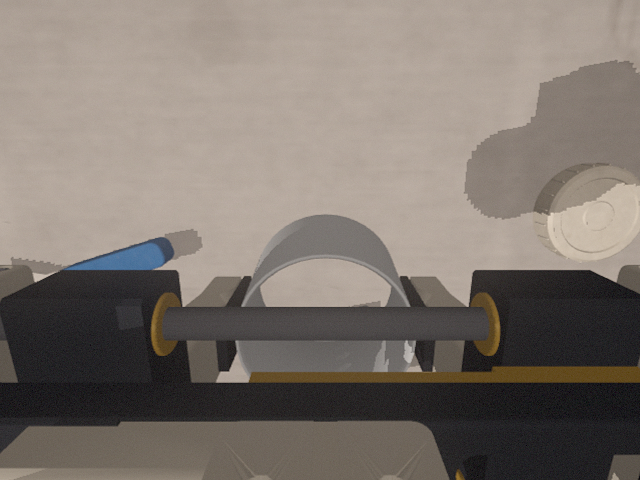

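The collar is held upright in the gripper (side view near row 172, col 354). Its bottom is about 0.12 m up, clear of everything on the way.

Emit:
carry_out:
  targets:
    - [[0, 0, 0, -0.15, 0.5, 0, -1], [0, 0, 0, -0.27, 0.99, 0, -1], [0, 0, 0, -0.27, 0.99, 0, -1], [0, 0, 0, -0.27, 0.99, 0, -1], [0, 0, 0, -0.27, 0.99, 0, -1], [0, 0, 0, -0.27, 0.99, 0, -1], [0, 0, 0, -0.27, 0.99, 0, -1], [0, 0, 0, -0.27, 0.99, 0, -1], [0, 0, 0, -0.27, 0.99, 0, -1], [0, 0, 0, -0.27, 0.99, 0, -1], [0, 0, 0, -0.27, 0.99, 0, -1], [0, 0, 0, -0.27, 0.99, 0, -1], [0, 0, 0, -0.27, 0.99, 0, -1], [0, 0, 0, -0.27, 0.99, 0, -1], [0, 0, 0, -0.27, 0.99, 0, -1], [0, 0, 0, -0.27, 0.99, 0, -1], [0, 0, 0, -0.27, 0.99, 0, -1], [0, 0, 0, -0.13, 0.5, 0, -1], [0, 0, 0, 0, 0, 0, -1], [0, 0, 0, 0, 0, 0, -1]]

```text
t: 8.9
eef_pos: [0.5776, 0.206, 0.3151]
ee_rot: [-3.141, -0.0, 3.141]
force: [0.1, -0.8, 0.4]
width: 0.0704
```

```bash
python3 - <<'E'
from h import *
go([.5775,.2067,.205])
for n in("side","scene"):
    im,d=arm.grab_frame(n);cv2.imwrite(f"pics/{n}3.png",im[...,::-1])
    P=cloud(n,d)
    s=arm.get_state()["eef_pos"]
    q=P[(d>0)&(np.hypot(P[...,0]-s[0],P[...,1]-s[1])<.05)&(P[...,2]>.09)&(P[...,2]<.135)]
    print(n,len(q),np.percentile(q[:,2],1))
    from scipy.optimize import least_squares
    print(least_squares(lambda v:np.hypot(q[:,0]-v[0],q[:,1]-v[1])-.0360,s[:2],loss="soft_l1",f_scale=.002).x)
    q=P[(d>0)&(np.hypot(P[...,0]-.5775,P[...,1]-.2067)<.035)&(P[...,2]>.015)&(P[...,2]<.064)]
    print("post",len(q),least_squares(lambda v:np.hypot(q[:,0]-v[0],q[:,1]-v[1])-.022,[.5775,.2067],loss="soft_l1",f_scale=.002).x)
E
```

```text
t 8.9 pos [0.5776 0.206  0.3151] rot [-3.1413e+00 -4.0000e-04  3.1415e+00] F [ 0.1 -0.8  0.4] w 0.0704
units [0.   0.03 4.4 ]
turn [-0.002 -0.003 -0.001]
side 308 0.12062384854401331
[0.57599547 0.20568721]
post 643 [0.57699298 0.20603858]
scene 391 0.11889315999788588
[0.57744854 0.20655047]
post 657 [0.57842322 0.20713325]
```

View pics/side3.png

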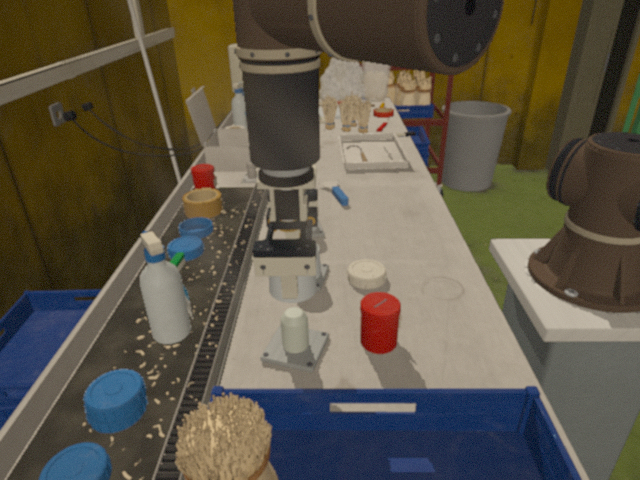

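View pics/scene3.png

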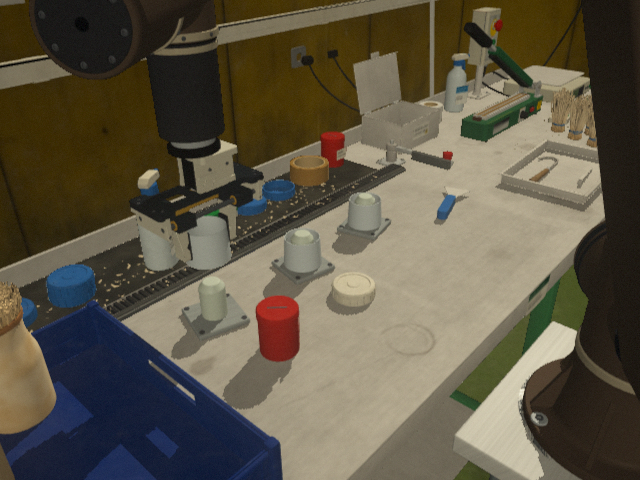

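The collar sits within 1 mm of the post axis and is upright. Lowering it.

Emit:
carry_out:
  targets:
    - [[0, 0, 0, -0.04, 0.02, 0.4, -1], [0, 0, 0, 0, 0, 0.5, -1], [0, 0, 0, 0, 0, 0.5, -1], [0, 0, 0, 0, 0, 0.5, -1], [0, 0, 0, 0, 0, 0.5, -1], [0, 0, 0, 0, 0, 0.5, -1], [0, 0, 0, 0, 0, 0.5, -1], [0, 0, 0, 0, 0, 0.4, -1], [0, 0, 0, 0, 0, 0.3, -1], [0, 0, 0, 0, 0, 0.15, -1], [0, 0, 0, 0, 0, 0, -1], [0, 0, 0, 0, 0, 0, -1]]

```text
t: 10.5
eef_pos: [0.5789, 0.2071, 0.2093]
ee_rot: [3.141, 0.001, -3.141]
force: [-0.1, -0.6, -0.7]
width: 0.0705
```

Emit:
carry_out:
  targets:
    - [[0, 0, 0, 0, 0, 0.06, -1], [0, 0, 0, 0, 0, 0.06, -1], [0, 0, 0, 0, 0, 0.04, -1], [0, 0, 0, 0, 0, 0, -1], [0, 0, 0, 0, 0, 0, -1]]

```text
t: 11.12
eef_pos: [0.5788, 0.207, 0.2053]
ee_rot: [3.141, 0.0, -3.141]
force: [-1.7, -0.3, 4.5]
width: 0.0704
```

Contact with the plate shows as 4.5 N upward at the expected height. Opening.

Emit:
carry_out:
  targets:
    - [[0, 0, 0, 0, 0, 0, 1], [0, 0, 0, 0, 0, 0, 1], [0, 0, 0, 0, 0, 0, 1], [0, 0, 0, 0, 0, 0, 1], [0, 0, 0, 0, 0, 0, 1]]

```text
t: 11.75
eef_pos: [0.5788, 0.207, 0.2048]
ee_rot: [-3.142, -0.0, -3.141]
force: [-1.2, -0.7, 0.4]
width: 0.0878
```

```bash
python3 - <<'E'
from h import *
go([.5775,.2067,.3])
im,d=arm.grab_frame("scene");cv2.imwrite("pics/scene4.png",im[...,::-1])
E
```

```text
t 11.75 pos [0.5788 0.207  0.2048] rot [-3.1416e+00 -1.0000e-04 -3.1414e+00] F [-1.2 -0.7  0.4] w 0.0878
units [ 0.05 -0.01 -3.81]
turn [-0.    -0.001  0.002]
```

View pics/scene4.png

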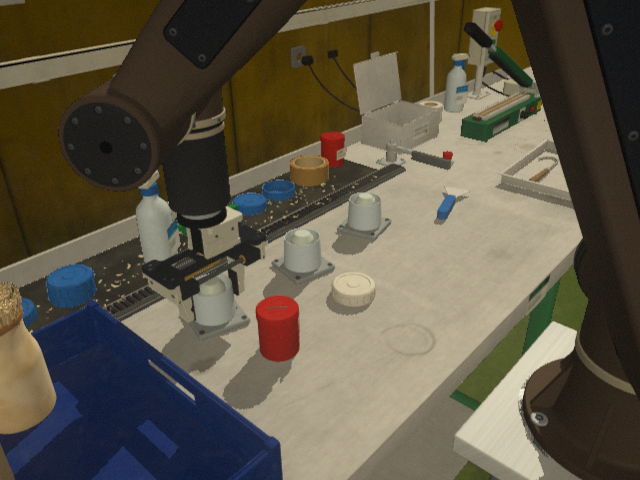

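The collar is on the plate (row 300, col 212) and the fingers are open and clear of it. Retreating straight up.

Emit:
carry_out:
  targets:
    - [[0, 0, 0, 0, 0, -0.3, 1], [0, 0, 0, 0, 0, -0.5, 1], [0, 0, 0, 0, 0, -0.7, 1], [0, 0, 0, 0, 0, -0.8, 1], [0, 0, 0, 0, 0, -0.8, 1], [0, 0, 0, 0, 0, -0.8, 1], [0, 0, 0, 0, 0, -0.8, 1], [0, 0, 0, 0, 0, -0.3, 1], [0, 0, 0, 0, 0, 0, 1], [0, 0, 0, 0, 0, 0, 1]]

```text
t: 13.05
eef_pos: [0.5785, 0.2068, 0.3293]
ee_rot: [-3.141, -0.001, -3.142]
force: [-0.3, 0.3, -0.4]
width: 0.0875
```

```bash
python3 - <<'E'
from h import *
from scipy.optimize import least_squares
go([.5775,.2067,.3])
for n in("scene","side"):
    im,d=arm.grab_frame(n);cv2.imwrite(f"pics/{n}5.png",im[...,::-1]);P=cloud(n,d)
    for nm,c in(("a",(.578,.207)),("b",(.5745,-.0055)),("c",(.584,-.2095))):
        R=np.hypot(P[...,0]-c[0],P[...,1]-c[1])
        q=P[(d>0)&(R<.045)&(P[...,2]>.015)&(P[...,2]<.064)]
        rim=P[(d>0)&(R<.04)&(R>.03)&(P[...,2]<.1)][:,2]
        print(n,nm,least_squares(lambda v:np.hypot(q[:,0]-v[0],q[:,1]-v[1])-.035,c,loss="soft_l1",f_scale=.002).x.round(4),"rim",np.percentile(rim,[95,98,99.5]).round(4))
E
```

```text
t 13.05 pos [0.5785 0.2068 0.3293] rot [-3.1412e+00 -1.0000e-03 -3.1415e+00] F [-0.3  0.3 -0.4] w 0.0875
units [ 0.04 -0.    1.17]
turn [-0.003 -0.007  0.001]
scene a [0.5785 0.2076] rim [0.0655 0.0664 0.0676]
scene b [ 0.575 -0.005] rim [0.0652 0.0663 0.0671]
scene c [ 0.5848 -0.2091] rim [0.065  0.0663 0.0673]
side a [0.5773 0.2068] rim [0.0677 0.0686 0.0696]
side b [ 0.5741 -0.0052] rim [0.0639 0.0674 0.0687]
side c [ 0.5832 -0.2094] rim [0.0452 0.0466 0.0483]
```

View pics/side5.png

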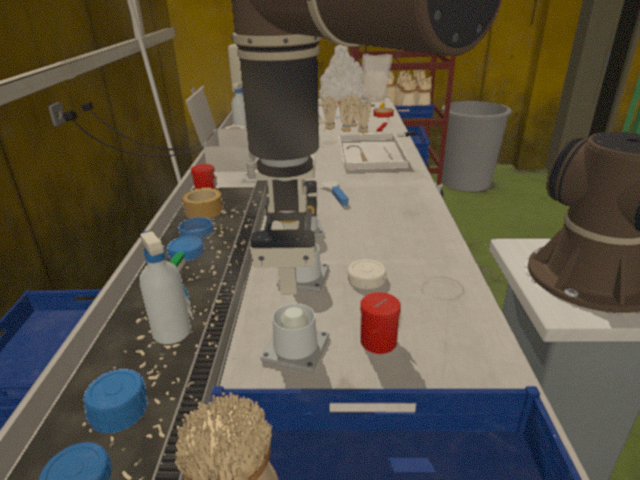

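The collar sits level on its post (side view row 332, col 295), and its rim is as high as those of the other two. Handing in.

```bash
python3 -c "
from h import *
print(arm.job_done())"
```

```text
the job is handed in; nothing more can be done
None
```

The loose collar is on the empty post, fully home on the base plate and released. I handed the job in at about 13 s of the allowed 38 s.

- **Placing:** I gripped the collar by its outside, lifted it over the post and lowered it until the plate pushed back with 4.5 N. Then I opened the fingers and went straight up.
- **Seating:** its rim measures 67–69 mm above the bench in both fixed cameras, against 68 mm for fully home. In the scene camera it matches the two collars that were already drying. It is centred on the post to about 1 mm.
- **Other collars:** their fitted positions are unchanged to within 1 mm.
- **Robot clear:** the gripper hangs about 8 cm above the collar, fully open, touching nothing.

One reading disagreed: the side camera gave only 48 mm for collar_c's rim. The gripper partly blocked that view. The scene camera shows collar_c at about 67 mm, so I take it as undisturbed.

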